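# Turn the spice crusher's spout over the cup

## Robot

A 6-joint arm with a two-finger parallel gripper is mounted at the origin on the work surface. World frame = base frame: x ahead of the robot, y to its left, z up, the work surface at z = 0. Lengths are in mm, angles in rad, forces in N, time in s.
With the tool pointing down it reaches from about 275 to 825 mm from the base axis. Payload 5.2 kg.
Tool frame: the origin (TCP) lies at the very end of the fingers, on their centre line; the grasp point (between the pads) lies 19 mm behind it; z points along the fingers, y is the line along which they close (so a half turn about z gives the same grasp; the last joint's range is limited). The gripper opens to 93 mm and grips with 3 to 60 N. Pads are 15 mm wide; open, the fingers measure 128 mm over their backs; the gripper's body (75 mm by 188 mm) begins 65 mm behind the grasp point.
Start: joints at [-1.409, 0.259, 1.535, -0, 1.348, -0.203], TCP at [196.24, -513.804, 218.653] pointing down, gripper open.
Joint ranges: [-3.14, 3.14], [-0.91, 2.08], [0.19, 2.58], [-1.22, 4.36], [0.22, 2.71], [-3.12, 3.12]. Speed limits (rad/s): [2.57, 2.57, 3.14, 3.14, 3.14, 3.14].

## Interface

Orientations are given as [roll, pitch, yaw] about the fixed x, y, z axes, in that order (R = Rz(yaw) Ry(pitch) Rx(roll)).
In Python, from bench import robot gives the robot as it stands. The module is installed in compiled form; this text tells all that it offers. Calls block until the motion is done:
- robot.move_ptp(position, orientation): joint-space move of the TCP to a pose.
- robot.move_linear(position, ori=None, speed=150, f_stop=None): straight line of the TCP; ori=None keeps the orientation; speed is the mean speed in mm/s. With f_stop (N) it stops when the force on the tool has changed by that much, and returns True; else False.
- robot.move_j(angles): joint-space move.
- robot.move_gripper(opening): opening from 0.0 (shut) to 1.0 (fully open); the grip force is fixed at half the most; returns when the fingers have stopped.
- robot.sleep(seconds).
- robot.inverse_kinematics(position, orientation): joint angles nearest the present ones, or None.
- robot.get_image(name): name is "side" or "top" or "wrist"; returns a dict with "img" (480x640x3 uint8, blue, green, red), "fovy" (degrees; the focal length in pixels is half the picture's height over the tangent of half this angle, whatever the lens; pixels are square), "cx", "cy" (the principal point, pixels), "k1" (the pictures are not rectified: a ray, as slopes to the right and down, at radius r is drawn at 1 + k1 r^2 times it, then the intrinsics apply), "eye" and "orientation" of the camera in the world. Camera axes: x right, y down, z forward; pixel columns grow to the right and rows downward; lengths in mm; the calibration is good to about 2 mm. A picture is of the moment at which its call begins. There is no depth.
A pose or a line that the arm cannot do raises robot.MotionError and nothing moves.
- robot.hand_in(): hands the job in; it is judged then, once.
Readings, each from a call of its own:
- robot.current_t(): time.
- robot.current_qpos(): joint angles.
- robot.current_joint_vel(): joint speeds.
- robot.current_joint_efforts(): joint torques, N m.
- robot.current_tcp_pos(): TCP position.
- robot.current_eef_rot(): TCP orientation.
- robot.current_contact_force(): force on the tool from outside, world axes, zero at the start.
- robot.current_ft_torque(): the same for the moment, N m.
- robot.current_gripper_width(): opening from 0.0 (shut) to 1.0 (fully open).
- robot.current_finger_force(): force on a finger pad.
Only numpy, scipy, OpenCV 4.12 (cv2) and the standard library are available. Lean on these libraries where they do the work, as an engineer would, in place of code of your own. Each camera call takes 0.05 s, during which the arm holds its last target. There are 200 camera calls.

## Task

A roll of paper tape has been dropped over the upright handle of the blue spice-crusher dish: slide it straight up off the handle and lay it flat in the wooden tray. Then take the dish by its handle, lift it straight up until its spout clears the steel cup, and turn it in place, still over its cork stand, a quarter turn towards the cup, so that the spout points over the middle of the cup, a few centimetres above its rim. Keep the dish level with the stone ball in its centre and do not disturb the cup or the white ramekin; finish holding the dish there, still and level.

Things in the scene. Friction and masses are not known exactly. Their poses are not given: they have to be found in the camera images.
- roll_center (a point): Centre (half-way up) of the loose roll of ochre paper tape, a stiff ring of outer diameter 62 mm, hole diameter 34 mm, 24 mm high, about 70 g; z is its axis. At the start it lies flat round the dish's handle on a steel collar, with its middle 22 mm below handle and its bottom 54 mm below the top of the handle.
- handle (a point): Point on the axis of the dish's upright wooden handle, 20 mm below its top and 130 mm above the dish's underside; axes as the dish's. The handle is a square 16 x 16 mm post, faces square to the dish's x and y, standing free for 54 mm above a steel collar (44 mm across, 4 mm thick); 14 mm below the collar a steel arch bar (12 x 130 mm, along the dish's y) bridges the dish, with legs down to the rim at both ends. The handle stands exactly above the dish's centre.
- dish: The loose blue spice-crusher dish with arch and handle, about 0.4 kg (the mass varies), balanced within 2 mm of the handle's axis; origin at the centre of its underside, z up, x towards its spout. Bowl 126 mm across and 26 mm high with a hollow that rises 12 degrees all round from its centre; overall height 150 mm. At the start it stands on the cork stand.
- dish_center (a point): Lowest point of the dish's hollow, on its axis, 10 mm above its underside.
- spout_tip (a point): End of the dish's open spout, on its floor, 105 mm from the dish's axis along the dish's x and 27 mm above its underside; the spout is 28 mm wide and reaches from 24 to 34 mm above the underside.
- ball_center (a point): Centre of the loose white stone ball, 32 mm in diameter, 46 g, lying in the middle of the dish under the arch.
- stand: Fixed round cork stand, 104 mm across and 12 mm high, under the dish; origin at the centre of its underside, z up; x shows where the spout points at the start, within 3 degrees.
- cup_rim (a point): Centre of the mouth of the loose stainless steel cup, 64 mm across and 60 mm high (the mouth is 60 mm above the worktop). It stands beside the dish, a quarter turn from the spout, to one side or the other, its axis about 105 mm from the stand's axis.
- ramekin_rim (a point): Centre of the mouth of the loose white ceramic ramekin, 64 mm across and 42 mm high, on the other side of the dish. Leave it alone.
- tray: Fixed open square wooden tray, 170 x 170 mm outside, 28 mm high, walls and floor 6 mm thick; origin at the centre of its underside, x and y along its sides. It stands left or right of the dish, in exchange with the stone mortar, which is 150 mm across and 95 mm high.
Not all that is in view belongs to the job. There is more than one size of the part that bears roll_center; the job needs the smallest.

How it is judged (in metres and radians):
On the way, in this order (a step that is already met when the one before it is completed fails the run):
1. the roll is drawn up clear of the handle's top, above it, the dish still standing on its stand (z of roll_center in the frame of handle above 0.033 m and horizontal distance between roll_center and handle below 0.03 m and z of dish in the frame of stand below 0.02 m), for 0.05 s.
2. the roll lies flat on the tray's floor, let go, the dish still standing on its stand (x of roll_center in the frame of tray between -0.06 and 0.06 m and y of roll_center in the frame of tray between -0.06 and 0.06 m and z of roll_center in the frame of tray below 0.025 m and angle between roll_center's own z axis and vertical below 0.15 rad and contact force between roll and the fingers below 0.1 N and z of dish in the frame of stand below 0.02 m), for 0.2 s.
3. the dish is lifted level with its spout above the cup's rim, not yet turned, over its stand (z of spout_tip in the frame of cup_rim above 0.008 m and angle between handle's own z axis and vertical below 0.12 rad and horizontal distance between ball_center and dish_center below 0.012 m and angle between the x axis of dish and the x axis of stand, either way round below 0.3 rad and horizontal distance between dish and stand below 0.035 m), for 0.1 s.
At the end, for the whole second after the job is handed in: Roll flat on the tray floor. Dish held still, touching only the gripper, level within 7 deg, within 35 mm of the stand axis, a quarter turn round (within 14 deg), spout tip within 20 mm of the cup axis and 8-90 mm above its rim; ball within 12 mm of centre; cup where it was (x of roll_center in the frame of tray between -0.06 and 0.06 m and y of roll_center in the frame of tray between -0.06 and 0.06 m and z of roll_center in the frame of tray below 0.025 m and angle between roll_center's own z axis and vertical below 0.15 rad and contact force between roll and the fingers below 0.1 N and angle between handle's own z axis and vertical below 0.12 rad and horizontal distance between ball_center and dish_center below 0.012 m and z of spout_tip in the frame of cup_rim between 0.008 and 0.09 m and horizontal distance between spout_tip and cup_rim below 0.02 m and horizontal distance between dish and stand below 0.035 m and angle between the x axis of dish and the y axis of stand, either way round below 0.25 rad and contact force between dish and the fingers above 1 N and contact force between dish and cup below 0.1 N and contact force between dish and stand below 0.1 N and contact force between dish and ramekin below 0.1 N and linear speed of dish below 0.03 m/s and angular speed of dish below 0.15 rad/s and distance of cup_rim from where it was at the start of the episode below 0.02 m and angle between cup_rim's own z axis and vertical below 0.1 rad); the arm keeps its last pose, push and grip.
It fails at once if the ball rolled out of the middle of the dish (over 25 mm from its centre) (horizontal distance between ball_center and dish_center above 0.025 m).
It fails at once if the dish was tipped more than 14 degrees (angle between handle's own z axis and vertical above 0.25 rad).
It fails at once if the steel cup was moved over 20 mm or tipped over (distance of cup_rim from where it was at the start of the episode above 0.02 m or angle between cup_rim's own z axis and vertical above 0.3 rad).
It fails at once if the white ramekin was moved over 20 mm or tipped over (distance of ramekin_rim from where it was at the start of the episode above 0.02 m or angle between ramekin_rim's own z axis and vertical above 0.3 rad).
It also fails if it takes over 56 s, if anything falls off the work surface, if the arm or the gripper's body presses on something with over 40 N, if the wrist force passes 120 N, or if a joint passes its speed limit or range.

## Working session

There is one attempt and no reset: what is moved stays moved. The work goes in short steps, each a Python script; the robot and the scene stay as the last script left them, time stands still between calls to the robot, and variables do not carry over. Pictures are saved under pics/ and viewed, at most 10 in all, crops included, and the job is handed in when it is done.

```bash
mkdir -p pics; cat > h.py <<'E'
import numpy as np, cv2
from scipy.spatial.transform import Rotation as R
from bench import robot
def cam(n):
    c=robot.get_image(n); return c
def ray(c,u,v):
    f=240/np.tan(np.radians(c['fovy'])/2)
    d=np.array([(u-c['cx'])/f,(v-c['cy'])/f]); s=d.copy()
    for _ in range(20): s=d/(1+c['k1']*(s@s))
    o=np.array(c['orientation'],float)
    M=R.from_euler('xyz',o).as_matrix() if o.size==3 else (o if o.shape==(3,3) else None)
    return np.array(c['eye'],float), M@np.array([s[0],s[1],1])
def onz(c,u,v,z):
    e,d=ray(c,u,v); return e+d*(z-e[2])/d[2]
def proj(c,p):
    M=R.from_euler('xyz',np.array(c['orientation'],float)).as_matrix()
    q=M.T@(np.array(p,float)-np.array(c['eye'])); s=q[:2]/q[2]; f=240/np.tan(np.radians(c['fovy'])/2)
    return s*(1+c['k1']*(s@s))*f+[c['cx'],c['cy']]
E
python3 - <<'E'
from h import *
for n in ['top','side']:
    c=cam(n); cv2.imwrite(f'pics/{n}0.png',c['img']); print(n,{k:v for k,v in c.items() if k!='img'})
print(robot.current_t(),robot.current_eef_rot())
E
```

```text
top {'fovy': 56.99475070225466, 'cx': 324.30028678958905, 'cy': 240.02491214145007, 'k1': 0.014200619428223428, 'eye': array([387.54547065,  14.13285848, 987.45520687]), 'orientation': array([-2.97196987, -0.03887738, -1.55674327])}
side {'fovy': 51.50213841833633, 'cx': 322.7181253753969, 'cy': 235.0381105262301, 'k1': 0.03580526718121283, 'eye': array([-20.90697777, 559.9069332 , 574.07981587]), 'orientation': array([-2.09645369,  0.01406076, -2.33963359])}
0.1 [-3.14002364e+00 -3.24629579e-04  3.64777840e-01]
```

View pics/top0.png

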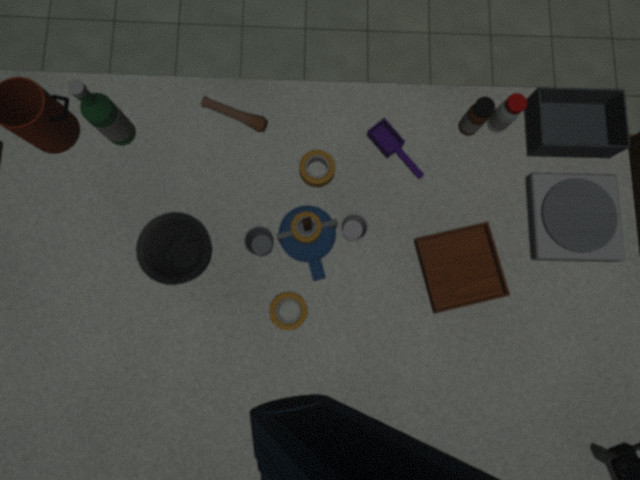

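View pics/side0.png

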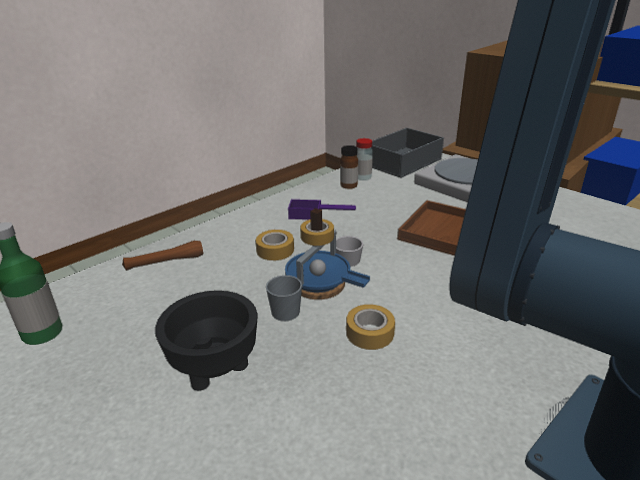

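The top view shows the dish at about (307,234) with its spout at (318,277), pointing towards the robot. The steel cup is at (260,241), on the +y side, the ramekin at (353,228) and the tray at (462,267). The roll around the handle is at (307,227). The side view confirms the cup as the taller vessel on the mortar's side, with the ball in the centre of the dish.

```bash
cat > m.py <<'E'
from h import *
def blobs(mask,amin=60):
    cs,_=cv2.findContours(mask.astype(np.uint8),cv2.RETR_EXTERNAL,cv2.CHAIN_APPROX_NONE)
    return sorted([c for c in cs if cv2.contourArea(c)>amin],key=cv2.contourArea,reverse=True)
E
python3 - <<'E'
from m import *
c=cam('top'); im=c['img']; hsv=cv2.cvtColor(im,cv2.COLOR_BGR2HSV); H,S,V=cv2.split(hsv)
for b in blobs((H>12)&(H<30)&(S>110)&(V>60)):
    e=cv2.fitEllipse(b); print('ochre',np.round(e[0],1),np.round(e[1],1),onz(c,*e[0],132)[:2].round(1),onz(c,*e[0],24)[:2].round(1))
bl=(H>95)&(H<118)&(S>130)
for b in blobs(bl)[:3]:
    x,y,w,h=cv2.boundingRect(b); print('blue',x,y,w,h,cv2.contourArea(b))
    if 280<x+w/2<340:
        P=np.array([onz(c,*p[0],12+26)[:2] for p in b]); 
        # farthest point cluster = spout ; fit disc to the rest
        k=P[:,0]>np.median(P[:,0]); (cc,r)=cv2.minEnclosingCircle(P[P[:,0]>P[:,0].min()+45].astype(np.float32)); print('disc',cc,r)
        d=np.linalg.norm(P-cc,axis=1); t=P[d>d.max()-6]; print('tip',t.mean(0),d.max())
br=(H<15)&(S>110)&(V>30)
for b in blobs(br,2000):
    r=cv2.minAreaRect(b); q=cv2.boxPoints(r); W=np.array([onz(c,*p,28)[:2] for p in q]); print('tray',r,W.mean(0).round(1),np.linalg.norm(np.diff(W,axis=0),axis=1).round(1), np.degrees(np.arctan2(*(W[1]-W[0])[::-1])))
s=cv2.resize(im[190:330,220:400],None,fx=4,fy=4,interpolation=cv2.INTER_CUBIC); cv2.imwrite('pics/crop0.png',cv2.convertScaleAbs(s,alpha=1.8))
for n,u,v,z in [('cup',260,234,60),('ram',354,225,42)]: print(n,onz(c,u,v,z)[:2])
E
```

```text
ochre [288.  310.6] [36.  36.7] [396.8  50.3] [398.   54.9]
ochre [316.8 166.8] [33.2 34.2] [6.843e+02 1.000e-01] [721.8  -1.6]
ochre [305.7 226.6] [29.2 29.4] [560.7  19.9] [582.6  20.6]
blue 282 227 53 52 877.0
disc (559.0117797851562, 15.994571685791016) 57.698822021484375
tip [471.81196431 -11.1402531 ] 94.07927977825703
blue 280 207 31 24 82.0
disc (619.088623046875, 29.59075164794922) 17.744871139526367
tip [573.24247546  73.40461667] 65.64678189130507
tray ((461.64569091796875, 266.5667724609375), (75.72541809082031, 77.68788146972656), 76.46414184570312) [ 500.7 -324.9] [177.8 166.9 172.8] -75.3034563690138
cup [557.14391681 117.0157885 ]
ram [584.82123613 -84.96689495]
```

View pics/crop0.png

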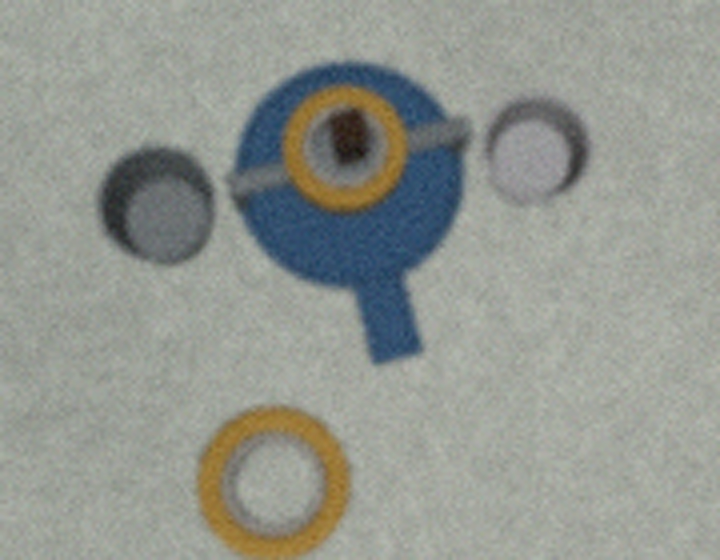

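The crop shows the tape ring centred at crop (345,150), the handle top at (349,135), the spout end at (397,357) and the cup mouth at about (157,205). The arch runs from (235,185) to (465,132). I'll go above the roll with the fingers along the dish's x and take one close look.

```bash
python3 - <<'E'
from m import *
c=cam('top')
g=lambda x,y,z:onz(c,x/4+220-.4,y/4+190-.4,z)[:2].round(1)
d=g(350,175,38);t=g(397,357,44);cu=g(157,205,60)
a=g(235,185,88);b=g(465,132,88)
print('disc',d,'tip',t,np.linalg.norm(t-d),np.degrees(np.arctan2(*(t-d)[::-1])),'cup',cu,np.linalg.norm(cu-d),'cupdir',np.degrees(np.arctan2(*(cu-d)[::-1])))
print('arch',np.linalg.norm(a-b),(a+b)/2,np.degrees(np.arctan2(*(a-b)[::-1])),'handle',g(350,136,160),'ram',g(537,148,42))
robot.move_ptp([561,19,290],[np.pi,0,np.radians(104)])
print(robot.current_qpos(),robot.current_t())
w=cam('wrist'); cv2.imwrite('pics/w1.png',w['img']); print(w['eye'],w['orientation'],w['fovy'],proj(w,[561,19,132]))
E
```

```text
disc [564.8  17.3] tip [465.5  -9.8] 102.93153064051846 -164.73511719009858 cup [542.4 118.9] 104.03999231064947 cupdir 102.43323518809564
arch 122.26532623765415 [564.25  17.  ] 104.44541089470914 handle [560.9  17.3] ram [581.2 -84.6]
[-1.66318445e-01  2.42742020e-01  1.38358990e+00 -3.10804886e-04
  1.51553292e+00 -4.09149237e-01] 2.5167
[541.05559346  96.75285078 456.3007367 ] [2.84431122e+00 1.29370655e-03 2.43289607e-01] 62.75239048417221 [327.22391952 219.31153339]
```

View pics/w1.png

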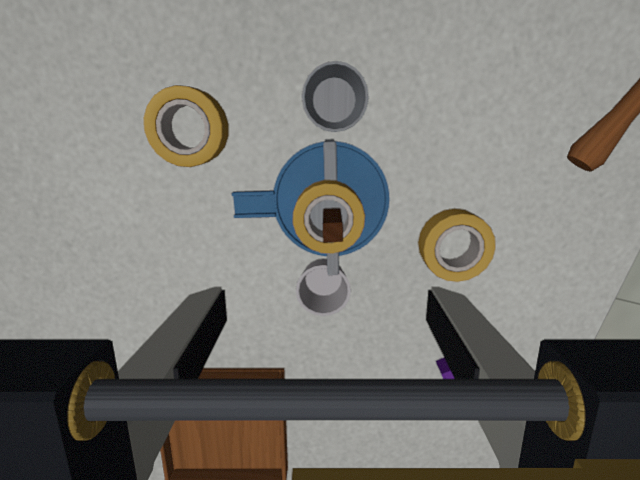

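The wrist view has the roll ring centred at about (328,217) and its handle at (333,225). The cup mouth is at (336,97), the arch runs from (330,142) to (333,272), and the spout end is at (235,205). I'll refine the positions numerically.

```bash
python3 - <<'E'
from m import *
c=cam('wrist'); im=c['img']; H,S,V=cv2.split(cv2.cvtColor(im,cv2.COLOR_BGR2HSV))
for b in blobs((H>12)&(H<30)&(S>110)&(V>80),800):
    e=cv2.fitEllipse(cv2.convexHull(b)); print('ochre',np.round(e[0],1),np.round(e[1],1),onz(c,*e[0],120)[:2].round(1),onz(c,*e[0],132)[:2].round(1))
bl=(H>95)&(H<118)&(S>130)
ys,xs=np.nonzero(bl); k=(ys<300)&(xs<272)&(xs>225); 
A=np.array([onz(c,x,y,42)[:2] for x,y in zip(xs[k],ys[k])])
left=xs[k].min(); l=A[xs[k]<left+4].mean(0); m=A.mean(0)
print('spout end',l)
# circle rim fit at top/right of blue
b=blobs(bl,300); P=np.vstack([q.reshape(-1,2) for q in b]); P=P[(P[:,1]<300)]
W=np.array([onz(c,*p,38)[:2] for p in P]); cc=np.array([564.,17.])
for _ in range(6):
    d=np.linalg.norm(W-cc,axis=1); s=(abs(d-63)<5)
    q=np.linalg.lstsq(np.c_[2*W[s],np.ones(s.sum())],(W[s]**2).sum(1),rcond=None)[0]; cc=q[:2]
print('disc',cc,np.sqrt(q[2]+cc@cc),s.sum(),'len',np.linalg.norm(l-cc),'ang',np.degrees(np.arctan2(*(l-cc)[::-1])))
br=(H<14)&(S>100)&(V<120)
for q in blobs(br,150):
    if cv2.boundingRect(q)[1]<260 and 300<cv2.boundingRect(q)[0]<360:
        x,y,w,h=cv2.boundingRect(q); print('handle',x,y,w,h,[onz(c,x+w/2,y+h-f,162)[:2].round(1) for f in (0,w/2,w)])
a=onz(c,330,142,90);b2=onz(c,333,272,90);print('arch',np.linalg.norm(a-b2),((a+b2)/2)[:2],np.degrees(np.arctan2(*(a-b2)[1::-1])))
print('cup',onz(c,336,97,60)[:2])
for yaw in (14,104,194): print(yaw,robot.inverse_kinematics([561,18,200],[np.pi,0,np.radians(yaw)]))
t=cam('top'); print(onz(t,461.6,266.6,20))
E
```

```text
ochre [228.5 448. ] [115.8 157.1] [ 520.2 -252.1] [ 521.  -239.6]
ochre [183.  125.8] [75.1 83.9] [428.   64.1] [432.   65.2]
ochre [456.3 244.8] [70.9 75.8] [679.6  21.2] [674.7  23.9]
ochre [328.1 216.9] [70.8 72.4] [561.9  18.4] [561.2  21.2]
ochre [603.3 136.5] [ 30.8 133.7] [765.5 138.9] [757.5 137.4]
ochre [561.1 401.3] [42.5 81.1] [ 838.7 -111.4] [ 828.1 -104. ]
spout end [466.40018105  -7.42814677]
disc [564.99982542  17.29360144] 61.2772886112261 321 len 101.65163404937458 ang -165.92447461104547
handle 323 209 20 33 [array([568. ,   9.5]), array([566. ,  17.4]), array([564. ,  25.2])]
arch 125.96654385518457 [565.44881815  18.53570889] 105.46583206097687
cup [544.71240717 119.26618453]
14 [-1.66633393e-01  2.91752008e-01  1.53650277e+00 -4.44089210e-16
  1.31333788e+00  1.15981684e+00]
104 [-0.16663339  0.29175201  1.53650277  0.          1.31333788 -0.41097949]
194 [-0.16663339  0.29175201  1.53650277  0.          1.31333788 -1.98177582]
[ 500.26770568 -327.42378337   20.        ]
```

```bash
python3 - <<'E'
from m import *
o=[np.pi,0,np.radians(104.5)]; x,y=562,19.3
robot.move_ptp([x,y,180],o)
print('hit',robot.move_linear([x,y,110.5],o,speed=80,f_stop=8),robot.current_tcp_pos())
robot.move_gripper(0.0); print('w',robot.current_gripper_width()*93,robot.current_finger_force(),robot.current_contact_force())
print('hit',robot.move_linear([x,y,140],o,speed=60,f_stop=15),robot.current_contact_force())
robot.move_linear([x,y,205],o,speed=100); robot.sleep(.1)
print(robot.current_gripper_width()*93,robot.current_t())
w=cam('side'); cv2.imwrite('pics/s2.png',w['img'][120:360,180:500])
E
```

```text
hit False [562.46384447  19.23976016 111.04286545]
w 61.304822885478174 31.378392199985683 [ 0.32654249 -0.15316673  0.70341479]
hit False [-0.3063624  -0.1827079  -0.43438642]
61.08697355541229 6.3583
```

View pics/s2.png

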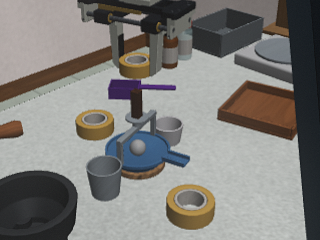

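The roll is held level in the fingers at crop (136,65), well clear of the handle, and the dish and ball are undisturbed. Next I'll lay it in the tray.

```bash
python3 - <<'E'
from m import *
o=[np.pi,0,np.radians(104.5)]; x,y=500.5,-326
robot.move_linear([x,y,205],o,speed=220)
robot.move_linear([x,y,30],o,speed=150)
print('hit',robot.move_linear([x,y,7],o,speed=30,f_stop=4),robot.current_tcp_pos())
robot.move_gripper(0.9); robot.sleep(.1)
print('hit',robot.move_linear([x,y,60],o,speed=80,f_stop=6))
robot.move_linear([x,y,230],o,speed=200); robot.sleep(.3)
for n in ('wrist','top'):
    c=cam(n); im=c['img']; H,S,V=cv2.split(cv2.cvtColor(im,cv2.COLOR_BGR2HSV))
    if n=='wrist': cv2.imwrite('pics/w3.png',im)
    for b in blobs((H>16)&(H<30)&(S>110)&(V>55),150):
        e=cv2.fitEllipse(cv2.convexHull(b)); print(n,np.round(e[0],1),np.round(e[1],1),onz(c,*e[0],30)[:2].round(1))
print(robot.current_t(),robot.current_qpos())
E
```

```text
hit True [ 500.1501343  -325.70548472    8.53515558]
hit False
wrist [504.6 470.8] [ 23.3 513.9] [ 781.3 -576.5]
wrist [325.9 208. ] [64.6 66.1] [ 498.7 -324.1]
wrist [538.  400.7] [40.  82.6] [ 779.9 -475.4]
wrist [113.7 401. ] [39.2 81.9] [ 325.9 -594.1]
top [287.9 310.6] [36.6 37.3] [397.9  54.7]
top [316.7 167.6] [34.8 35.5] [718.   -1.3]
top [461.9 266.5] [27.4 28.9] [ 499.3 -324.7]
13.0417 [-7.63891270e-01  3.37461596e-01  1.39886075e+00  2.45329598e-05
  1.40602890e+00 -1.01695166e+00]
```

View pics/w3.png

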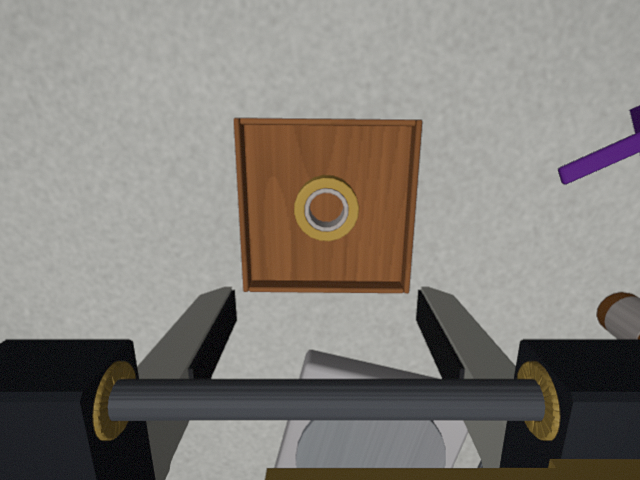

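The roll lies flat in the middle of the tray, at (326,208). Now back over the handle for a close look.

```bash
python3 - <<'E'
from m import *
o=[np.pi,0,np.radians(104.5)]
robot.move_ptp([565,17.5,250],o); robot.sleep(.2)
c=cam('wrist'); im=c['img']; cv2.imwrite('pics/w4.png',im); H,S,V=cv2.split(cv2.cvtColor(im,cv2.COLOR_BGR2HSV))
bl=(H>95)&(H<118)&(S>130)
P=np.vstack([q.reshape(-1,2) for q in blobs(bl,200)]); P=P[P[:,1]<320]; W=np.array([onz(c,*p,38)[:2] for p in P]); cc=np.array([565.,17.])
for _ in range(6):
    d=np.linalg.norm(W-cc,axis=1); s=abs(d-63)<5
    q=np.linalg.lstsq(np.c_[2*W[s],np.ones(s.sum())],(W[s]**2).sum(1),rcond=None)[0]; cc=q[:2]
print('disc',cc,np.sqrt(q[2]+cc@cc),s.sum())
k=W[d>75]; print('tip',k.min(0),k.mean(0), 'ang',np.degrees(np.arctan2(*(k.mean(0)-cc)[::-1])))
print('pred handle top',proj(c,[565,17.3,162]),'tcp axis')
print(robot.current_t())
E
```

```text
disc [565.1051228   17.10454253] 61.524745642165904 321
tip [461.06937005 -25.35116005] [475.52328413  -9.27281506] ang -163.59294365599914
pred handle top [327.30288397 244.01121241] tcp axis
14.6083
```

View pics/w4.png

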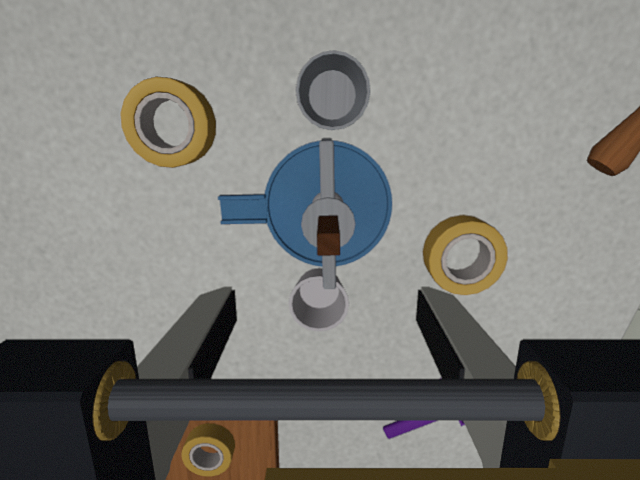

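The handle top is at (328,244), within about 1 mm of the predicted (327,244). Now grasp and lift.

```bash
python3 - <<'E'
from m import *
o=[np.pi,0,np.radians(105)]; x,y=565.3,17.2
robot.move_gripper(0.6)
robot.move_ptp([x,y,200],o)
print('hit',robot.move_linear([x,y,115],o,speed=80,f_stop=8),robot.current_tcp_pos())
robot.move_gripper(0.23); robot.move_gripper(0.0); robot.sleep(.2)
print('w',robot.current_gripper_width()*93,robot.current_finger_force(),robot.current_contact_force())
robot.move_linear([x,y,130],o,speed=20); print(robot.current_contact_force(),robot.current_ft_torque())
robot.move_linear([x,y,173],o,speed=40); robot.sleep(.4)
print(robot.current_contact_force(),robot.current_tcp_pos(),robot.current_eef_rot(),robot.current_t())
for n in ('side','wrist'): cv2.imwrite(f'pics/{n}5.png',cam(n)['img'])
a=cv2.imread('pics/side5.png')[120:360,180:500]; b=cv2.imread('pics/wrist5.png')[:,:]
cv2.imwrite('pics/c5.png',np.hstack([cv2.resize(a,(400,300)),cv2.resize(b,(400,300))]))
E
```

```text
hit False [565.76995367  17.11424495 115.60127522]
w 15.700153574650036 29.98951345682144 [ 1.52050838  1.00043192 -2.34259471]
[-0.15101021  0.58506346 -4.48793735] [ 0.00402192 -0.11439849 -0.02865117]
[ 1.09543225 -0.2968377  -3.78708394] [565.29359348  17.19223406 172.93797314] [-3.14150474e+00 -1.79556716e-05  1.83260638e+00] 20.5583
```

View pics/c5.png

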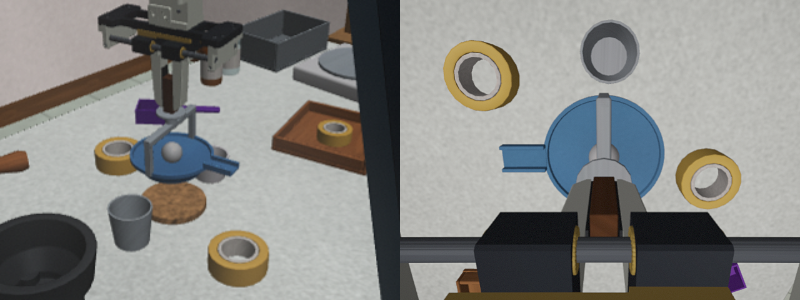

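The dish is lifted level with the ball in its centre, and the spout is well above the cup. Now the quarter turn towards the cup, using joint 6 only.

```bash
python3 - <<'E'
from m import *
q0=np.array(robot.current_qpos()); d=np.radians(105-13)
for f in np.linspace(0,1,9)[1:]:
    q=q0.copy(); q[5]+=d*f; robot.move_j(q)
robot.sleep(.8)
print(robot.current_tcp_pos(),robot.current_eef_rot(),robot.current_contact_force(),robot.current_finger_force(),robot.current_t())
for n in ('side','top'): cv2.imwrite(f'pics/{n}6.png',cam(n)['img'])
c=cam('top'); im=c['img']; H,S,V=cv2.split(cv2.cvtColor(im,cv2.COLOR_BGR2HSV))
bl=(H>95)&(H<118)&(S>130)&(V>40); b=blobs(bl,100)
for q in b:
    x,y,w,h=cv2.boundingRect(q); print(x,y,w,h)
print('cup rim proj',proj(c,[543.5,119,60]))
a=cv2.imread('pics/side6.png')[120:360,180:500]; b=im[160:310,200:400]
cv2.imwrite('pics/c6.png',np.hstack([cv2.resize(a,(400,300)),cv2.convertScaleAbs(cv2.resize(b,(400,300)),alpha=1.7)]))
E
```

```text
[565.26256493  17.20230128 172.95765608] [-3.14153289e+00  9.48900700e-05  2.27016297e-01] [ 0.05476485  0.08844344 -4.48365642] 29.99015897512436 23.925
259 231 52 27
314 226 20 29
cup rim proj [258.80880316 240.31715364]
```

View pics/c6.png

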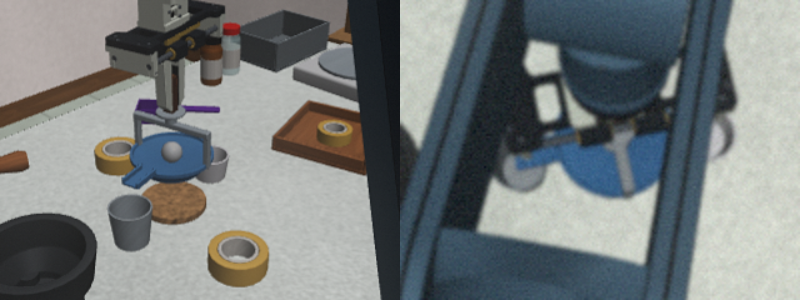

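The spout is over the cup (top-view tip at about (258,241)), and the dish is level with the ball centred. I'll do one numeric check and hand in if it passes.

```bash
python3 - <<'E'
from m import *
c=cam('top'); t=onz(c,259,241,102)[:2]; e=np.linalg.norm(t-[543.5,119]); print(t,e,robot.current_joint_vel())
if e<14: print(robot.hand_in())
E
```

```text
[535.04675164 113.81253995] 9.918021454975392 [ 0.00020062  0.00204523  0.00026927  0.00072376 -0.00101065  0.0003738 ]
the job is handed in; nothing more can be done
None
```

I've handed the job in, but no verdict came back. The roll is flat in the tray, and the gripper holds the dish level over its stand, ball centred. The dish is a quarter turn round, with its spout about 10 mm from the cup's axis by the last picture and about 4 cm above the rim.

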